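# Slide the slate coaster home into the drinks board

### The arm

A 7-joint arm with a two-finger parallel gripper is mounted at the origin on a cart in front of the work surface, level with it; the furniture and walls round the work are solid. World frame = base frame: x ahead of the robot, y to its left, z up, the work surface at z = 0. Lengths are in m, angles in rad, forces in N, time in s.
With the tool pointing down it reaches from about 0.425 to 0.95 m from the base axis. Payload 4.7 kg.
Tool frame: the origin (TCP) lies on the centre line of the jaws, within the pads' length; the fingertips stand 17 mm ahead of it and the grasp point (between the pads) lies 2 mm behind it; z points along the fingers, y is the line along which they close (so a half turn about z gives the same grasp; the last joint's range is limited). The gripper opens to 87 mm and grips with 3 to 60 N. Pads are 19 mm wide; open, the fingers measure 117 mm over their backs; the gripper's body (75 mm by 190 mm) begins 51 mm behind the grasp point.
Start: joints at [1.32, 0.469, -0.049, 1.532, 0.024, 1.141, -0.082], TCP at [0.149, -0.658, 0.24] pointing down, gripper open.
Joint ranges: [-2.59, 2.59], [-0.33, 1.99], [-1.39, 1.29], [0.1, 2.45], [-1.04, 4.18], [0.21, 1.99], [-2.66, 2.66]. Speed limits (rad/s): [2.57, 2.57, 3.14, 3.14, 3.14, 3.14, 3.14].

### API

Orientations are given as a rotation vector (axis times angle).
In Python, from workcell import * gives the robot as it stands.
- The arm moves only by the shell command python3 -m pendant 'ROWS'. ROWS is JSON, a list that holds one entry, the list of rows, each a list of 7 numbers: the shift along the tool's x, y, z in units of 10 cm (1.0 is 10 cm), then the turn, a rotation vector about the tool's x, y, z in units of 180 degrees (1.0 is 180 degrees), then the closure in counts, from 0 (fully open) to 255 (shut). A call has 1 to 5 rows; each row is the pose to reach, as a shift and turn from the pose commanded when the call began, along the tool's axes at that moment, turning the shorter way round; what a row does not reach only later rows make up. A row lasts 1/10 s, in which the tool goes at most 50 mm and 8.59 degrees, less where a joint would pass 70% of its speed; a pose out of reach is approached as far as the arm can. A call with a number of a shift or a turn outside -1 to 1 is refused whole. A call with a gripper value outside its range is refused whole. The fingers move at their own pace and stop on an object; the grip force is fixed at half the most. Time passes only in rows, so rows that repeat a pose let the fingers close. It gives the time, the measured TCP pose, the force, the opening and the grip force at its end, in the units of the state.
- state(): the state, without advancing time (a new reading comes with each control period).
- capture(name): name is "scene" or "top" or "wrist"; returns the picture (400x640x3 uint8, blue, green, red); there is no depth.
- get_calibration(name): a dict with "mtx" (3x3 intrinsics, pixels), "view" (4x4, takes a point from world to camera coordinates). Camera axes: x right, y down, z forward; pixel columns grow to the right and rows downward; lengths in m; the calibration is good to about 2 mm. A picture is of the moment at which its call begins: read the wrist's pose just before it. get_calibration takes no time and is no camera call; for the wrist camera it gives the pose at the moment of the call.
- close_job(): hands the job in; it is judged then, once.
The state is a dict: "clock": time; "qpos": joint angles; "dq": joint speeds; "effort": joint torques, N m; "eef_pos": TCP position; "ee_rot": TCP orientation; "wrist_force": force on the tool from outside, world axes, zero at the start; "wrist_torque": the same for the moment, N m; "width": opening from 0.0 (shut) to 1.0 (fully open); "gripper_force": force on a finger pad.
Only numpy, scipy, OpenCV 4.12 (cv2) and the standard library are available. Lean on these libraries where they do the work, as an engineer would, in place of code of your own. Each camera call takes 0.05 s, during which the arm holds its last target. There are 200 camera calls.

### The job

The round slate coaster lies loose in the start bay of the wooden drinks board. With a fingertip pressing lightly on its top face, slide it along the L-shaped channel, off the raised plate, round the corner, until it drops into the round pocket at the other end, lies flat there, and let go. Touch down slowly and press gently all the time so as not to crack the slate or scratch the board, do not push or grip the coaster by its thin edge, do not lift it, and leave the jigger, the tumbler and the bauble alone.

Things in the scene. Friction and masses are not known exactly. Their poses are not given: they have to be found in the camera images.
- board: Fixed square wooden drinks board, 256 x 256 mm, origin under its centre. Its rim, 12 mm wide and 24 mm high, encloses four 116 mm quarters centred at (+-58, +-58) mm. The one at (+58, -58) is solid, raised to 24 mm, with four thin lines. The others form an L-shaped channel, floor at 11 mm: start bay (-58, -58), corner (-58, +58), pocket quarter (+58, +58).
- start_bay (a point): Centre of the start bay, at the level of the channel floor, 11 mm above the board's underside; axes as the board's. A square wooden plate lies over the whole start bay; its top stands 4 to 6 mm above the channel floor, differently each time and not measured. Midway to the corner the coaster tips over this plate's edge and sinks to the channel floor.
- corner (a point): Centre of the corner quarter, on the channel floor, 11 mm above the board's underside; axes as the board's.
- pocket (a point): Centre of the floor of the round pocket: 104 mm wide, 5 mm deep below the channel floor (its floor is 6 mm above the board's underside), lined with cork, edge chamfered 1 mm; axes as the board's.
- coaster_top (a point): Centre of the top face of the coaster; z is the disc's axis. It stands 23 to 25 mm above the board's underside on the start bay's plate, 19 mm in the channel, 14 mm when home in the pocket. It starts within 6 mm of the start bay's centre.
- jigger: Bystander: double brass jigger, 47 mm wide, 101 mm high, standing; origin under its centre.
- tumbler_a: Bystander: glass tumbler, 73 mm wide, 100 mm high, standing; origin under its centre.
- bauble: Bystander: glass bauble, 68 mm wide, 76 mm high; origin at its underside.
- slate_coaster: The loose dark round slate coaster, 100 mm across, 8 mm thick, about 0.17 kg, too wide to grip; origin under its centre. Slate and board are hard. A fingertip may slip with under 4 N of press; more than 20 N while it slides scratches the board; a blow over 30 N cracks it, so touch down at some 10 mm/s or less. Near the pocket it tips, leading edge first.
There are look-alikes about, which are no part of the job. Leave any blue, purple or yellow look-alike of the slate_coaster alone.

How it is judged:
By the outcome, as a careful person would: the job done as asked, in the order asked, and still so for the second after the job is handed in, with the robot touching nothing.
It also fails if it takes over 72 s, if anything falls off the work surface, if the arm or the gripper's body presses on something with over 40 N, if the wrist force passes 120 N, or if a joint passes its speed limit or range.

## Working session

There is one attempt and no reset: what is moved stays moved. The work goes in short steps, Python scripts to look and compute and a shell command to move; the robot and the scene stay as the last step left them, time stands still between calls to the robot, and variables do not carry over. Pictures are saved under pics/ and viewed, at most 10 in all, crops included, and the job is handed in when it is done.

```bash
mkdir -p pics; ls
python3 - <<'E'
from workcell import *
import cv2,numpy as np
s=state();print({k:np.round(v,3) for k,v in s.items()})
for n in("scene","top"):
    cv2.imwrite(f"pics/{n}0.png",capture(n));c=get_calibration(n);print(n,np.round(c["mtx"],1).tolist(),np.round(c["view"],4).tolist())
E
```

```text
pics
{'clock': np.float64(0.0), 'qpos': array([ 1.32 ,  0.469, -0.049,  1.534,  0.024,  1.141, -0.082]), 'dq': array([ 0.001,  0.   ,  0.   , -0.   ,  0.001, -0.   , -0.001]), 'effort': array([-0.0000e+00, -5.0797e+01, -8.1000e-02, -2.3616e+01, -6.1000e-02,
        3.8000e-02,  0.0000e+00]), 'eef_pos': array([ 0.148, -0.658,  0.238]), 'ee_rot': array([-3.12 , -0.348,  0.   ]), 'wrist_force': array([ 0.144,  0.425, -0.555]), 'wrist_torque': array([-0.046,  0.002,  0.009]), 'gripper_force': np.float64(0.0), 'width': np.float64(1.001)}
scene [[369.0, 0.0, 318.0], [0.0, 369.0, 202.6], [0.0, 0.0, 1.0]] [[-0.5723, -0.8199, 0.0185, 0.2565], [-0.5594, 0.3737, -0.7399, 0.3011], [0.5997, -0.4338, -0.6725, 1.0985], [0.0, 0.0, 0.0, 1.0]]
top [[498.1, 0.0, 320.9], [0.0, 498.1, 196.4], [0.0, 0.0, 1.0]] [[-0.0254, -0.9996, 0.014, -0.0152], [-0.9805, 0.0222, -0.1951, 0.4627], [0.1947, -0.0187, -0.9807, 1.7316], [0.0, 0.0, 0.0, 1.0]]
```

View pics/top0.png

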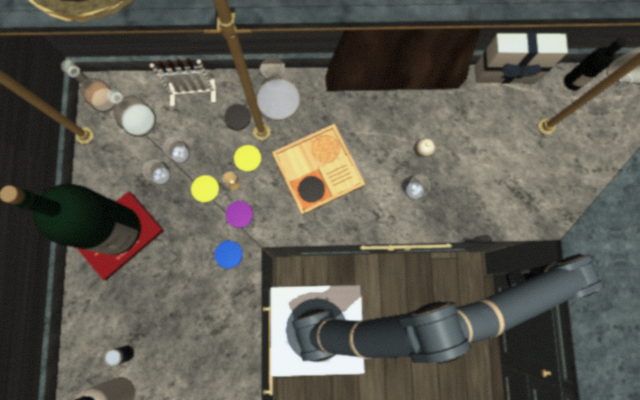

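View pics/scene0.png

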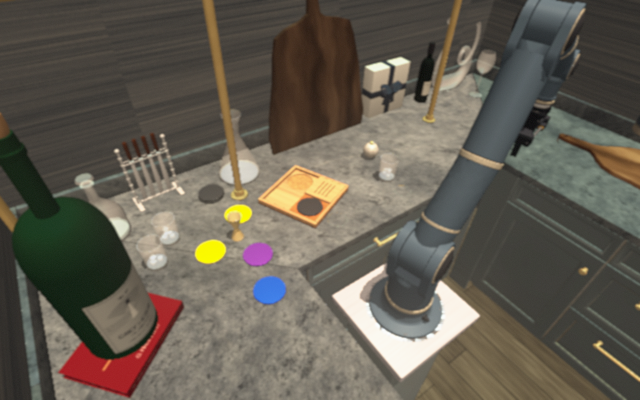

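The top view shows the board at about (319,169) with corners (273,153), (333,126), (365,183), (304,212). The coaster is at (311,188), the pocket at (326,149), and the jigger at (231,181). The tumbler is near (415,187) and the bauble near (427,147). I'll enlarge both views.

Run:
```python
import cv2,numpy as np
a=cv2.imread("pics/top0.png")[115:225,260:375];b=cv2.imread("pics/scene0.png")[155:235,250:360]
a=cv2.resize(a,None,fx=5,fy=5,interpolation=cv2.INTER_CUBIC);cv2.imwrite("pics/a.png",a)
b=cv2.resize(b,None,fx=6,fy=6,interpolation=cv2.INTER_CUBIC);cv2.imwrite("pics/b.png",b)
```

```text
(no output)
```

View pics/a.png

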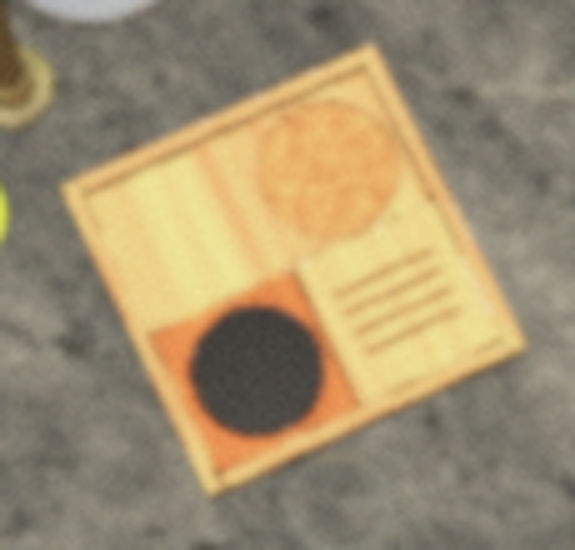

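View pics/b.png

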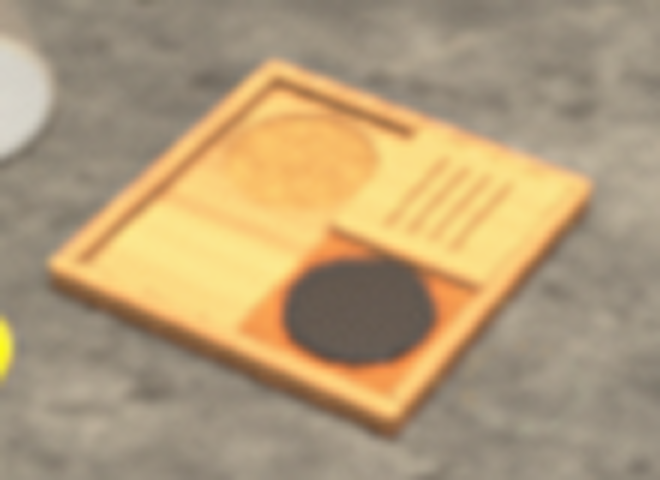

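Crop a shows the rim corners at (62,187), (373,43), (525,345) and (212,493), with the coaster centred at (257,371). In crop b the same corners are at (50,266), (275,62), (592,187) and (395,418), with the coaster at (360,310).

```bash
cat > h.py <<'E'
from workcell import *
import cv2,numpy as np
def P(n):
    c=get_calibration(n);return c["mtx"]@c["view"][:3]
def tri(n1,u1,n2,u2):
    X=cv2.triangulatePoints(P(n1),P(n2),np.float64(u1).T,np.float64(u2).T);return (X[:3]/X[3]).T
def onplane(Pm,uv,z):
    H=Pm[:,[0,1,3]].copy();H[:,2]+=Pm[:,2]*z
    return cv2.perspectiveTransform(np.float64(uv)[None],np.linalg.inv(H))[0]
E
python3 - <<'E'
from h import *
from scipy.optimize import least_squares
a=(np.array([(62,187),(373,43),(525,345),(212,493),(257,371)])+.5)/5-.5+[260,115]
b=(np.array([(50,266),(275,62),(592,187),(395,418),(360,310)])+.5)/6-.5+[250,155]
print(np.round(tri("top",a,"scene",b),4))
A=onplane(P("top"),a,.024);B=onplane(P("scene"),b,.024);print(np.round(A,4),np.round(B,4))
m=np.array([(-128,128),(128,128),(128,-128),(-128,-128)])/1000
for Q in(A,B):
    C=Q[:4].mean(0);d=Q[:4]-C;t=np.arctan2((m[:,0]*d[:,1]-m[:,1]*d[:,0]).sum(),(m*d).sum())
    R=np.array([[np.cos(t),-np.sin(t)],[np.sin(t),np.cos(t)]])
    print("centre",C,"yaw",t,"coaster in board",(Q[4]-C)@R)
    for p in((-58,-58),(-58,58),(58,58)):print(p,R@np.array(p)/1000+C)
s=(np.array([[427,147],[415,187],[231,181]]));print(onplane(P("top"),s,0.05))
E
```

```text
[[ 0.6377  0.1484  0.0192]
 [ 0.7436 -0.0849  0.0194]
 [ 0.511  -0.1884  0.0174]
 [ 0.4072  0.0421  0.0169]
 [ 0.496   0.0076  0.0181]]
[[ 0.6368  0.1485]
 [ 0.7431 -0.0833]
 [ 0.5104 -0.1868]
 [ 0.4067  0.0426]
 [ 0.4954  0.0084]] [[ 0.6317  0.1497]
 [ 0.7357 -0.0837]
 [ 0.5033 -0.1843]
 [ 0.4003  0.0451]
 [ 0.4893  0.01  ]]
centre [ 0.57424197 -0.0197668 ] yaw -1.1446328506384755 coaster in board [-0.05820315 -0.06015438]
(-58, -58) [0.49745352 0.00906951]
(-58, 58) [0.60307829 0.05702165]
(58, 58) [ 0.65103043 -0.04860312]
centre [ 0.56774665 -0.01833056] yaw -1.1523901831860932 coaster in board [-0.05775814 -0.06020198]
(-58, -58) [0.4911842  0.01110056]
(-58, 58) [0.59717777 0.05823189]
(58, 58) [ 0.6443091  -0.04776168]
[[ 0.63601413 -0.41728952]
 [ 0.48807405 -0.36417767]
 [ 0.52470289  0.29334431]]
```

```bash
python3 -c "
from h import *
print(onplane(P('top'),[[262,133]],0), cv2.Rodrigues(np.float64(state()['ee_rot']))[0].round(3).tolist())"
python3 -m pendant '[[[0.5,-0.45,0,0,0,0,255],[1,-0.95,0,0,0,0,255],[1,-0.95,0,0,0,0,255]]]'
python3 -m pendant '[[[0.5,-0.45,0,0,0,0,255],[1,-0.95,0,0,0,0,255],[1,-0.95,0,0,0,0,255]]]'
python3 -m pendant '[[[0.5,-0.45,0,0,0,0,255],[1,-0.95,0,0,0,0,255],[1,-0.95,0,0,0,0,255]]]'
```

```text
[[0.7186217  0.18744144]] [[0.975, 0.22, -0.0], [0.22, -0.975, 0.002], [-0.0, -0.002, -1.0]]
clock: 0.4
eef_pos: [0.2269, -0.5409, 0.2389]
ee_rot: [-3.12, -0.35, -0.001]
wrist_force: [1.6, 0.2, 0.9]
width: 0.811
gripper_force: 0.0
clock: 0.7
eef_pos: [0.3034, -0.426, 0.2393]
ee_rot: [-3.121, -0.351, -0.0]
wrist_force: [-0.2, -0.7, 0.7]
width: 0.54
gripper_force: 0.0
clock: 1.0
eef_pos: [0.3798, -0.3113, 0.2394]
ee_rot: [-3.121, -0.352, -0.0]
wrist_force: [0.5, 0.3, 1.3]
width: 0.266
gripper_force: 0.0
```

```bash
python3 -m pendant '[[[0.4,-0.48,0,0,0,0,255],[0.7,-0.96,0,0,0,0,255],[0.7,-0.96,0,0,0,0,255]]]'
python3 -m pendant '[[[0.4,-0.48,0,0,0,0,255],[0.7,-0.96,0,0,0,0,255],[0.7,-0.96,0,0,0,0,255]]]'
python3 -m pendant '[[[0.2,-0.48,0,0,0,0,255],[0.45,-0.96,0.3,0,0,0,255],[0.45,-0.96,0.6,0,0,0,255],[0.45,-0.96,0.6,0,0,0,255]]]'
python3 - <<'E'
from h import *
s=state();print(np.round(s["eef_pos"],4),np.round(s["qpos"],2))
c=get_calibration("wrist");np.savez("w1.npz",m=c["mtx"],v=c["view"]);cv2.imwrite("pics/w1.png",capture("wrist"))
E
```

```text
clock: 1.3
eef_pos: [0.4271, -0.2001, 0.2395]
ee_rot: [-3.119, -0.359, -0.001]
wrist_force: [-0.2, 0.8, 0.5]
width: 0.034
gripper_force: 0.0
clock: 1.6
eef_pos: [0.474, -0.091, 0.2397]
ee_rot: [-3.119, -0.358, -0.002]
wrist_force: [1.3, -0.5, -0.6]
width: 0.005
gripper_force: 0.0
clock: 2.0
eef_pos: [0.4924, 0.0095, 0.1757]
ee_rot: [-3.119, -0.356, 0.014]
wrist_force: [-0.6, -0.3, -0.1]
width: 0.004
gripper_force: 0.0
[0.4924 0.0095 0.1757] [ 0.31  0.29 -0.49  2.    0.17  0.9  -1.61]
```

View pics/w1.png

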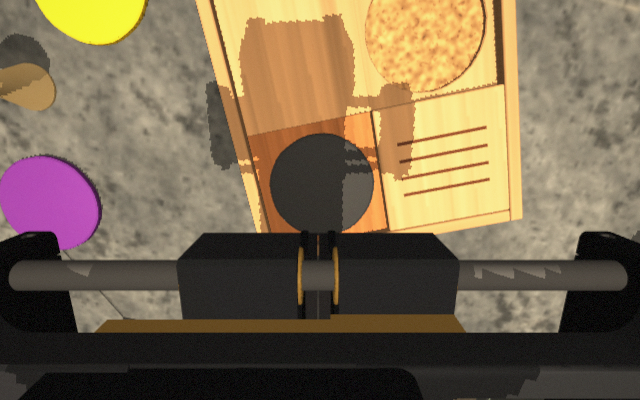

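The wrist view shows the coaster disc centred near (322,185) with edges at x 270 and 374 and y 133. The pocket centre is near (425,36), and the board's outer right rim corner is at (522,218).

Run:
```python
from h import *
w=np.load("w1.npz");Pm=w["m"]@w["v"][:3]
print(onplane(Pm,[[322,185],[270,185],[374,185],[322,133]],.024)); print(onplane(Pm,[[522,218]],.024));print(onplane(Pm,[[371,110]],.018));print(onplane(Pm,[[425,36],[365,30],[485,30]],.011))
X=np.r_[state()["eef_pos"],1];X[2]-=.017;p=Pm@X;print(p[:2]/p[2])
```

```text
[[ 0.49848138  0.00611691]
 [ 0.48748164  0.05349359]
 [ 0.50947171 -0.04121924]
 [ 0.54488514  0.01703781]]
[[ 0.51034412 -0.1883283 ]]
[[ 0.57415114 -0.02129228]]
[[ 6.44534361e-01 -5.13645258e-02]
 [ 6.37381226e-01  5.32469895e-04]
 [ 6.60665868e-01 -1.00284499e-01]]
[319.67950465 248.77339057]
```

```bash
python3 -m pendant '[[[0.04,0.045,0.3,0,0,0,255],[0.04,0.045,0.6,0,0,0,255],[0.04,0.045,0.9,0,0,0,255],[0.04,0.045,1,0,0,0,255],[0.04,0.045,1,0,0,0,255]]]'
python3 -m pendant '[[[0,0,0.1,0,0,0,255],[0,0,0.17,0,0,0,255],[0,0,0.22,0,0,0,255],[0,0,0.22,0,0,0,255],[0,0,0.22,0,0,0,255]]]'
python3 -c "
from workcell import *
print(state()['qpos'],state()['wrist_force'],state()['eef_pos'])"
```

```text
clock: 2.55
eef_pos: [0.5003, 0.0024, 0.0794]
ee_rot: [3.122, 0.345, -0.002]
wrist_force: [-0.0, 0.5, 1.2]
width: 0.004
gripper_force: 0.0
clock: 3.05
eef_pos: [0.5007, 0.0038, 0.0577]
ee_rot: [3.122, 0.348, 0.001]
wrist_force: [0.3, -0.0, 0.6]
width: 0.007
gripper_force: 0.0
[ 0.23779925  0.4709575  -0.41064221  2.08349251  0.30675805  0.64371297
 -1.7292527 ] [ 0.29226672 -0.02731808  0.55132327] [0.50068405 0.00375345 0.05773156]
```

```bash
python3 -m pendant '[[[-0.03,-0.03,0.03,0,0,0,255],[-0.03,-0.03,0.06,0,0,0,255],[-0.03,-0.03,0.08,0,0,0,255],[-0.03,-0.03,0.09,0,0,0,255],[-0.03,-0.03,0.09,0,0,0,255]]]' 
python3 -m pendant '[[[0,0,0.008,0,0,0,255],[0,0,0.016,0,0,0,255],[0,0,0.024,0,0,0,255],[0,0,0.03,0,0,0,255],[0,0,0.03,0,0,0,255]]]' | grep -E "eef|force"
```

```text
clock: 3.55
eef_pos: [0.4969, 0.0059, 0.0484]
ee_rot: [3.122, 0.348, -0.0]
wrist_force: [0.2, 0.6, -0.4]
width: 0.002
gripper_force: 0.0
eef_pos: [0.4969, 0.0059, 0.0455]
wrist_force: [-0.2, 0.1, 0.2]
gripper_force: 0.0
```

```bash
python3 -m pendant '[[[0,0,0.007,0,0,0,255],[0,0,0.014,0,0,0,255],[0,0,0.02,0,0,0,255],[0,0,0.02,0,0,0,255]]]' | grep -E "eef|force"
```

```text
eef_pos: [0.4969, 0.0059, 0.0435]
wrist_force: [-0.1, 0.1, 1.0]
gripper_force: 0.0
```

```bash
for i in 1; do python3 -m pendant '[[[0,0,0.006,0,0,0,255],[0,0,0.012,0,0,0,255],[0,0,0.012,0,0,0,255]]]' | grep -E "eef|wrist"; done
python3 -m pendant '[[[0,0,0.005,0,0,0,255],[0,0,0.008,0,0,0,255],[0,0,0.008,0,0,0,255]]]' | grep -E "eef|wrist"
```

```text
eef_pos: [0.4969, 0.0059, 0.0423]
wrist_force: [-0.7, 0.2, -0.6]
eef_pos: [0.4969, 0.006, 0.0415]
wrist_force: [-0.4, 0.3, 0.7]
```

```bash
python3 -m pendant '[[[0,0,0.005,0,0,0,255],[0,0,0.008,0,0,0,255],[0,0,0.008,0,0,0,255]]]' | grep -E "eef|wrist"
```

```text
eef_pos: [0.4969, 0.0059, 0.0409]
wrist_force: [-0.4, -0.3, 1.9]
```

```bash
python3 -m pendant '[[[0,0,0.005,0,0,0,255],[0,0,0.005,0,0,0,255]]]' | grep -E "eef|wrist"
python3 -m pendant '[[[0,0,0.005,0,0,0,255],[0,0,0.005,0,0,0,255]]]' | grep -E "eef|wrist"
```

```text
eef_pos: [0.497, 0.006, 0.0409]
wrist_force: [-1.8, -0.3, 6.8]
eef_pos: [0.4972, 0.006, 0.0408]
wrist_force: [-2.6, -0.5, 11.7]
```

```bash
python3 -m pendant '[[[0.02,-0.004,0,0,0,0,255],[0.04,-0.008,0,0,0,0,255],[0.06,-0.012,0,0,0,0,255],[0.08,-0.016,0,0,0,0,255],[0.1,-0.02,0,0,0,0,255]]]' | grep -E "eef|wrist"
```

```text
eef_pos: [0.5067, 0.0098, 0.0408]
wrist_force: [-2.3, -1.0, 10.8]
```

```bash
cat > look.py <<'E'
import sys
from h import *
im=capture("wrist");cv2.imwrite(f"pics/{sys.argv[1]}.png",im)
g=cv2.GaussianBlur(im,(5,5),0).astype(int);hsv=cv2.cvtColor(im,cv2.COLOR_BGR2HSV)
m=((g.max(2)<95)&(g.max(2)-g.min(2)<22)).astype(np.uint8)
n,l,st,c=cv2.connectedComponentsWithStats(m[:225])
print([(st[i].tolist()) for i in range(1,n) if st[i][4]>3000])
E
python3 look.py k1
python3 -m pendant '[[[0.03,-0.006,0,0,0,0,255],[0.06,-0.012,0,0,0,0,255],[0.09,-0.018,0,0,0,0,255],[0.12,-0.024,0,0,0,0,255],[0.15,-0.03,0,0,0,0,255]]]' | grep -E "eef|wrist"; python3 look.py k2
```

```text
[[229, 158, 174, 67, 8424]]
eef_pos: [0.5208, 0.0161, 0.0409]
wrist_force: [-2.8, -1.3, 10.5]
[[229, 158, 174, 67, 8435]]
```

View pics/k2.png

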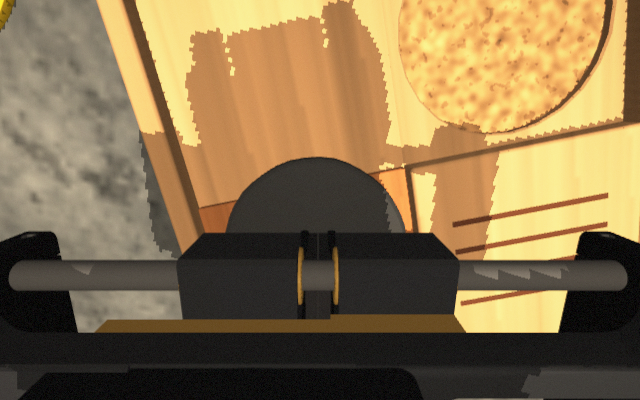

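The wrist view shows the disc's leading edge at (318,157), in the same place relative to the finger, so it follows without slipping. The plate edge lies beneath it, from about (200,208) to (405,168).

```bash
for i in 1; do python3 -m pendant '[[[0.03,-0.006,0,0,0,0,255],[0.06,-0.012,0,0,0,0,255],[0.09,-0.018,0,0,0,0,255],[0.12,-0.024,0,0,0,0,255],[0.15,-0.03,0,0,0,0,255]]]' | grep -E "eef|wrist"; done
python3 -m pendant '[[[0.03,-0.006,0,0,0,0,255],[0.06,-0.012,0,0,0,0,255],[0.09,-0.018,0,0,0,0,255],[0.11,-0.022,0,0,0,0,255],[0.13,-0.026,0,0,0,0,255]]]' | grep -E "eef|wrist"
```

```text
eef_pos: [0.5347, 0.0223, 0.0408]
wrist_force: [-1.9, -0.7, 9.6]
eef_pos: [0.5468, 0.0277, 0.0409]
wrist_force: [-1.7, -0.9, 9.9]
```

```bash
python3 -m pendant '[[[0.02,-0.004,0,0,0,0,255],[0.04,-0.008,0,0,0,0,255],[0.06,-0.012,0,0,0,0,255],[0.08,-0.016,0.002,0,0,0,255],[0.1,-0.02,0.004,0,0,0,255]]]' | grep -E "eef|wrist";python3 look.py k3
```

```text
eef_pos: [0.5565, 0.032, 0.0408]
wrist_force: [-1.6, -0.3, 12.2]
[[230, 158, 172, 67, 8372]]
```

```bash
python3 -m pendant '[[[0.02,-0.004,0,0,0,0,255],[0.04,-0.008,0,0,0,0,255],[0.06,-0.012,0,0,0,0,255]]]' | grep -E "eef|wrist";python3 look.py k4
```

```text
eef_pos: [0.562, 0.0345, 0.0404]
wrist_force: [-0.2, -0.1, 6.0]
[[230, 158, 172, 67, 8360]]
```

```bash
python3 -m pendant '[[[0.02,-0.004,0.004,0,0,0,255],[0.04,-0.008,0.007,0,0,0,255],[0.06,-0.012,0.009,0,0,0,255]]]' | grep -E "eef|wrist";python3 look.py k5
```

```text
eef_pos: [0.5678, 0.037, 0.0399]
wrist_force: [-2.0, -1.0, 11.1]
[[230, 158, 172, 67, 8398]]
```

```bash
python3 -m pendant '[[[0.02,-0.004,0.001,0,0,0,255],[0.04,-0.008,0.003,0,0,0,255],[0.06,-0.012,0.005,0,0,0,255],[0.08,-0.016,0.006,0,0,0,255]]]' | grep -E "eef|wrist";python3 look.py k6
```

```text
eef_pos: [0.5753, 0.0403, 0.0395]
wrist_force: [-1.7, -0.8, 12.0]
[[196, 0, 158, 64, 3309], [230, 158, 172, 67, 8390]]
```

```bash
python3 -m pendant '[[[0.02,-0.004,0.001,0,0,0,255],[0.04,-0.008,0.002,0,0,0,255],[0.06,-0.012,0.003,0,0,0,255],[0.08,-0.016,0.003,0,0,0,255]]]' | grep -E "eef|wrist";python3 look.py k7
```

```text
eef_pos: [0.5827, 0.0436, 0.0392]
wrist_force: [-2.7, -1.9, 10.0]
[[192, 2, 182, 82, 6318], [229, 158, 173, 67, 8417]]
```

```bash
python3 -m pendant '[[[0.02,-0.004,0.001,0,0,0,255],[0.04,-0.008,0.002,0,0,0,255],[0.06,-0.012,0.003,0,0,0,255],[0.08,-0.016,0.003,0,0,0,255]]]' | grep -E "eef|wrist";python3 look.py k8
```

```text
eef_pos: [0.5901, 0.0469, 0.0389]
wrist_force: [-2.5, -0.8, 10.5]
[[192, 0, 416, 103, 10582], [229, 158, 173, 67, 8425]]
```

```bash
python3 -m pendant '[[[0.015,-0.003,0.0005,0,0,0,255],[0.03,-0.006,0.001,0,0,0,255],[0.045,-0.009,0.0015,0,0,0,255],[0.055,-0.011,0.002,0,0,0,255]]]' | grep -E "eef|wrist"
python3 -m pendant '[[[0.01,-0.002,0,0,0,0,255],[0.02,-0.004,0,0,0,0,255],[0.03,-0.006,0,0,0,0,255]]]' | grep -E "eef|wrist";python3 look.py k9
```

```text
eef_pos: [0.5952, 0.0492, 0.0387]
wrist_force: [-2.2, -1.6, 10.9]
eef_pos: [0.5971, 0.0505, 0.0371]
wrist_force: [0.5, 0.4, 0.3]
[[136, 0, 476, 132, 14781], [230, 159, 173, 66, 8343]]
```

```bash
python3 -m pendant '[[[0,0,0.005,0,0,0,255],[0,0,0.01,0,0,0,255],[0,0,0.01,0,0,0,255]]]' | grep -E "eef|wrist"
python3 -m pendant '[[[0,0,0.004,0,0,0,255],[0,0,0.006,0,0,0,255],[0,0,0.006,0,0,0,255]]]' | grep -E "eef|wrist"
```

```text
eef_pos: [0.597, 0.0506, 0.0365]
wrist_force: [-1.7, 0.3, 5.0]
eef_pos: [0.5973, 0.0507, 0.0364]
wrist_force: [-2.5, -1.1, 8.7]
```

```bash
python3 -m pendant '[[[0.015,-0.003,0,0,0,0,255],[0.03,-0.006,0,0,0,0,255],[0.045,-0.009,0,0,0,0,255],[0.06,-0.012,0,0,0,0,255],[0.07,-0.014,0.001,0,0,0,255]]]' | grep -E "eef|wrist"
cat > fit.py <<'E'
import sys
from h import *
from scipy.optimize import least_squares
zt=float(sys.argv[2]);s=state();Pm=P("wrist")
im=capture("wrist");cv2.imwrite(f"pics/{sys.argv[1]}.png",im)
g=cv2.GaussianBlur(im,(3,3),0).astype(int)
m=((g.max(2)<95)&(g.max(2)-g.min(2)<22)).astype(np.uint8)[:225]
n,l,st,c=cv2.connectedComponentsWithStats(m)
k=l[205,318];pts=[(u,np.where(l[:,u]==k)[0].min()) for u in range(245,360,5) if (l[:,u]==k).any()]
Q=onplane(Pm,pts,zt)
r=least_squares(lambda p:np.hypot(*(Q-p).T)-.05,np.array(s["eef_pos"][:2]),loss="soft_l1",f_scale=.0005)
C=np.array([.5735,-.0205]);t=-1.146;R=np.array([[np.cos(t),-np.sin(t)],[np.sin(t),np.cos(t)]])
print("coaster",r.x.round(4),"board",((r.x-C)@R).round(4),"tcp board",((s["eef_pos"][:2]-C)@R).round(4),"rms",np.sqrt((r.fun**2).mean()).round(5),st[k])
E
python3 fit.py f1 .019
```

```text
eef_pos: [0.604, 0.0534, 0.0364]
wrist_force: [-2.7, -2.1, 10.7]
coaster [0.6027 0.0516] board [-0.0536  0.0563] tcp board [-0.0547  0.0582] rms 0.0003 [ 230  159  174   66 8412]
```

View pics/f1.png

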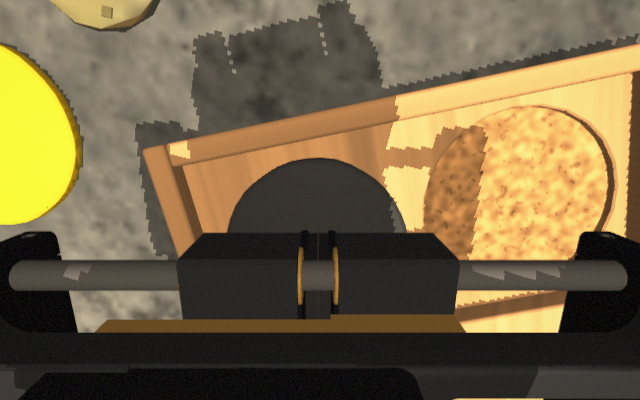

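The disc's leading edge is at (318,158). The pocket is visible with edges at left (424,190), top (530,105) and right (613,170). I'll fit it to get its centre.

Run:
```python
from h import *
from scipy.optimize import least_squares
Q=onplane(P("wrist"),[(424,190),(431,165),(450,137),(480,115),(530,105),(575,117),(603,143),(613,172),(609,208)],.011)
for R0 in (None,.052,.053):
    f=(lambda p:np.hypot(*(Q-p[:2]).T)-(p[2] if R0 is None else R0))
    r=least_squares(f,[.65,-.05,.052]);print(r.x.round(4),(r.fun*1e3).round(1))
x=r.x[:2];C=np.array([.5735,-.0205]);t=-1.146;R=np.array([[np.cos(t),-np.sin(t)],[np.sin(t),np.cos(t)]]);print((x-C)@R)
```

```text
[ 0.651  -0.0474  0.0518] [-1.   0.2  0.9  0.8 -0.7 -0.8  0.   0.4  0.2]
[ 0.6508 -0.0474  0.052 ] [-1.2  0.1  0.9  0.8 -0.6 -0.8  0.   0.4  0. ]
[ 0.6495 -0.0476  0.052 ] [-2.  -0.4  0.7  1.  -0.3 -0.6 -0.1 -0.1 -1. ]
[0.05604213 0.05807644]
```

```bash
python3 -m pendant '[[[0.005,0.02,0,0,0,0,255],[0.01,0.04,0,0,0,0,255],[0.014,0.06,0,0,0,0,255],[0.019,0.08,0,0,0,0,255],[0.024,0.1,0,0,0,0,255]]]' | grep -E "eef|wrist"; python3 fit.py f2 .019
```

```text
eef_pos: [0.609, 0.0456, 0.0365]
wrist_force: [-2.0, 2.6, 6.7]
coaster [0.6077 0.0438] board [-0.0445  0.0577] tcp board [-0.0456  0.0596] rms 0.00027 [ 230  159  174   66 8374]
```

```bash
python3 -m pendant '[[[0.007,0.03,0,0,0,0,255],[0.014,0.06,0,0,0,0,255],[0.021,0.09,0,0,0,0,255],[0.028,0.12,0,0,0,0,255],[0.035,0.15,0,0,0,0,255]]]' | grep -E "eef|wrist"; python3 fit.py f3 .019
```

```text
eef_pos: [0.6158, 0.0317, 0.0365]
wrist_force: [-0.8, 1.3, 6.8]
coaster [0.6144 0.03  ] board [-0.0292  0.0581] tcp board [-0.0302  0.06  ] rms 0.00027 [ 230  159  174   66 8269]
```

```bash
python3 -m pendant '[[[0.006,0.03,0.002,0,0,0,255],[0.012,0.06,0.004,0,0,0,255],[0.018,0.09,0.004,0,0,0,255],[0.025,0.12,0.004,0,0,0,255],[0.031,0.15,0.004,0,0,0,255]]]' | grep -E "eef|wrist"
python3 -m pendant '[[[0.005,0.025,0,0,0,0,255],[0.01,0.05,0,0,0,0,255],[0.015,0.075,0,0,0,0,255],[0.02,0.1,0,0,0,0,255]]]' | grep -E "eef|wrist"; python3 fit.py f4 .019
```

```text
eef_pos: [0.6224, 0.018, 0.0365]
wrist_force: [-0.7, 3.1, 8.1]
eef_pos: [0.6266, 0.0088, 0.0364]
wrist_force: [-0.6, 2.4, 7.6]
coaster [0.6253 0.0071] board [-0.0038  0.0585] tcp board [-0.0048  0.0604] rms 0.00029 [ 230  159  174   66 8140]
```

```bash
python3 -m pendant '[[[0.005,0.02,0.002,0,0,0,255],[0.01,0.04,0.003,0,0,0,255],[0.014,0.06,0.003,0,0,0,255],[0.018,0.08,0.003,0,0,0,255]]]' | grep -E "eef|wrist"
```

```text
eef_pos: [0.6303, 0.0016, 0.0364]
wrist_force: [-1.4, 1.8, 9.8]
```

```bash
python3 -m pendant '[[[0.005,0.02,0.001,0,0,0,255],[0.01,0.04,0.002,0,0,0,255],[0.013,0.06,0.003,0,0,0,255]]]' | grep -E "eef|wrist"
```

```text
eef_pos: [0.6331, -0.0038, 0.0364]
wrist_force: [-1.2, 2.1, 11.8]
```

```bash
python3 -m pendant '[[[0.005,0.02,0.001,0,0,0,255],[0.01,0.04,0.002,0,0,0,255],[0.013,0.06,0.002,0,0,0,255]]]' | grep -E "eef|wrist"; python3 fit.py f5 .019
```

```text
eef_pos: [0.6359, -0.0092, 0.0364]
wrist_force: [-0.6, 3.1, 11.3]
coaster [ 0.6346 -0.0108] board [0.0164 0.0596] tcp board [0.0154 0.0615] rms 0.00032 [ 230  159  174   66 8036]
```

```bash
python3 -m pendant '[[[0.005,0.025,0,0,0,0,255],[0.01,0.05,0,0,0,0,255],[0.015,0.075,0,0,0,0,255],[0.02,0.1,0,0,0,0,255]]]' | grep -E "eef|wrist"
python3 -m pendant '[[[0.004,0.02,0,0,0,0,255],[0.008,0.04,0,0,0,0,255],[0.012,0.06,0,0,0,0,255],[0.016,0.08,0,0,0,0,255]]]' | grep -E "eef|wrist"; python3 fit.py f6 .019
```

```text
eef_pos: [0.64, -0.0186, 0.0364]
wrist_force: [-1.3, 3.1, 10.9]
eef_pos: [0.6433, -0.0261, 0.0364]
wrist_force: [-1.0, 2.5, 10.8]
coaster [ 0.642  -0.0278] board [0.0348 0.0594] tcp board [0.0339 0.0613] rms 0.00035 [ 230  158  173   67 7949]
```

View pics/f6.png

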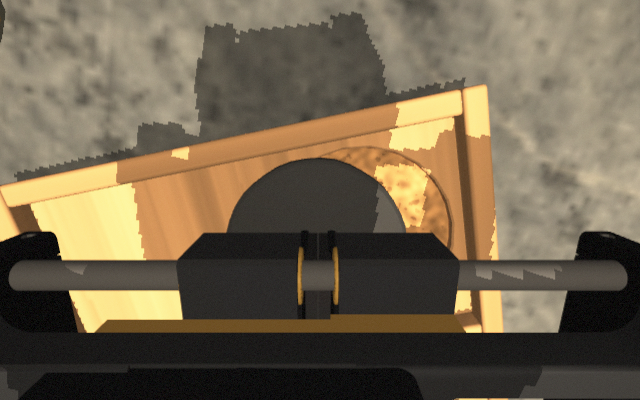

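The disc (leading edge (318,158)) now overlaps the pocket. The pocket's far edge runs through (350,148), (385,149), (412,158), (437,180), (450,210) and (451,235). I'll refit the centre.

Run:
```python
from h import *
from scipy.optimize import least_squares
Q=onplane(P("wrist"),[(350,149),(385,149),(412,158),(437,180),(450,210),(451,235)],.011)
for R0 in (.052,.053):
    r=least_squares(lambda p:np.hypot(*(Q-p).T)-R0,[.65,-.05]);d=r.x-[.642,-.0278]
    print(r.x.round(4),(r.fun*1e3).round(1),"tool",d[0]*.975+d[1]*.22,d[0]*.22-d[1]*.975)
```

```text
[ 0.651  -0.0501] [-1.  -0.1  0.7  0.8 -0.1 -1. ] tool 0.0038359504790583844 0.023747728064498836
[ 0.6499 -0.0496] [-1.2 -0.1  0.9  0.9 -0.1 -1.2] tool 0.0029507058114267197 0.023002476378866422
```

```bash
python3 -m pendant '[[[0.004,0.02,0,0,0,0,255],[0.008,0.04,0,0,0,0,255],[0.012,0.06,0,0,0,0,255],[0.014,0.08,0,0,0,0,255]]]' | grep -E "eef|wrist"
python3 -m pendant '[[[0.003,0.02,0,0,0,0,255],[0.005,0.03,0,0,0,0,255]]]' | grep -E "eef|wrist"
```

```text
eef_pos: [0.6465, -0.0343, 0.036]
wrist_force: [0.6, 0.9, 9.3]
eef_pos: [0.6474, -0.0377, 0.0357]
wrist_force: [0.7, 1.9, 7.9]
```

Tipping has begun, so I'll lower to follow it.

```bash
python3 -m pendant '[[[0.003,0.015,0.003,0,0,0,255],[0.005,0.03,0.006,0,0,0,255]]]' | grep -E "eef|wrist"; python3 fit.py f7 .018
```

```text
eef_pos: [0.6486, -0.0403, 0.0353]
wrist_force: [1.1, 1.2, 9.7]
coaster [ 0.6474 -0.0416] board [0.0497 0.0586] tcp board [0.049  0.0603] rms 0.00035 [ 229  159  173   66 7870]
```

```bash
python3 -m pendant '[[[0.002,0.015,0.004,0,0,0,255],[0.005,0.03,0.007,0,0,0,255]]]' | grep -E "eef|wrist"
```

```text
eef_pos: [0.65, -0.0431, 0.0347]
wrist_force: [-0.7, 0.6, 10.2]
```

```bash
python3 -m pendant '[[[0.002,0.01,0.003,0,0,0,255],[0.003,0.02,0.006,0,0,0,255]]]' | grep -E "eef|wrist"; python3 fit.py f8 .017
```

```text
eef_pos: [0.6508, -0.0449, 0.0345]
wrist_force: [-0.6, 0.9, 11.5]
coaster [ 0.6495 -0.0463] board [0.0548 0.0586] tcp board [0.0541 0.0603] rms 0.00034 [ 229  159  174   66 7863]
```

```bash
python3 -m pendant '[[[0.002,0.01,0.001,0,0,0,255],[0.003,0.02,0.002,0,0,0,255]]]' | grep -E "eef|wrist"
```

```text
eef_pos: [0.6514, -0.047, 0.034]
wrist_force: [0.3, -0.2, 7.6]
```

```bash
python3 -m pendant '[[[0.001,0.007,0.001,0,0,0,255],[0.002,0.012,0.002,0,0,0,255]]]' | grep -E "eef|wrist"; python3 fit.py f9 .017
```

```text
eef_pos: [0.6501, -0.049, 0.0319]
wrist_force: [0.7, 0.3, -0.6]
coaster [ 0.6505 -0.0494] board [0.058  0.0582] tcp board [0.0575 0.058 ] rms 0.00041 [ 227  155  176   70 8471]
```

```bash
python3 -m pendant '[[[0,0,0.004,0,0,0,255],[0,0,0.006,0,0,0,255],[0,0,0.006,0,0,0,255]]]' | grep -E "eef|wrist"
python3 -m pendant '[[[0,0,0.004,0,0,0,255],[0,0,0.006,0,0,0,255],[0,0,0.006,0,0,0,255]]]' | grep -E "eef|wrist"
```

```text
eef_pos: [0.6497, -0.0493, 0.0315]
wrist_force: [-1.3, 0.1, 4.8]
eef_pos: [0.6499, -0.0493, 0.0315]
wrist_force: [-1.6, -1.1, 9.0]
```

The contact height is 4.9 mm below the channel level, so the coaster is home. I'll lift straight off and check.

```bash
python3 -m pendant '[[[0,0,-0.02,0,0,0,255],[0,0,-0.05,0,0,0,255],[0,0,-0.3,0,0,0,255],[0,0,-0.6,0,0,0,255],[0,0,-0.9,0,0,0,255]]]' | grep -E "clock|eef|wrist"
python3 -m pendant '[[[-0.4,0,-0.2,0,0,0,255],[-0.8,0,-0.2,0,0,0,255],[-0.8,0,-0.2,0,0,0,255],[-0.8,0,-0.2,0,0,0,255]]]' | grep -E "clock|eef|wrist"
python3 - <<'E'
from h import *
cv2.imwrite("pics/end.png",capture("wrist"))
E
```

```text
clock: 19.15
eef_pos: [0.6493, -0.049, 0.1208]
wrist_force: [1.1, 0.0, 0.0]
clock: 19.55
eef_pos: [0.5713, -0.0672, 0.1407]
wrist_force: [0.3, 0.6, -0.1]
```

View pics/end.png

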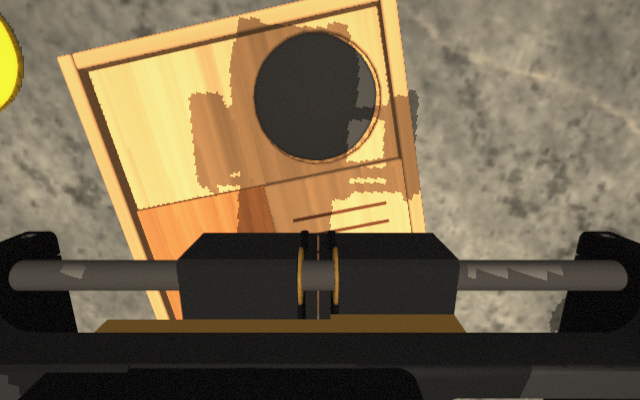

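The final view shows the disc at (315,95), lying in the pocket with a thin even ring around it. The robot is clear of everything.

```bash
python3 -c "
from workcell import *
print(close_job())"
```

```text
the job is handed in; nothing more can be done
None
```

The slate coaster lies flat in the round pocket, the finger is off it, and the job was handed in at about 20 s; the press readings never went above about 12 N.

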